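# Make up two bench kits from the stock

### The arm

A 7-joint arm with a two-finger parallel gripper is mounted at the origin on a cart in front of the work surface, level with it; the furniture and walls round the work are solid. World frame = base frame: x ahead of the robot, y to its left, z up, the work surface at z = 0. Lengths are in m, angles in rad, forces in N, time in s.
With the tool pointing down it reaches from about 0.425 to 0.95 m from the base axis. Payload 4.7 kg.
Tool frame: the origin (TCP) lies between the finger pads; the fingertips stand 25 mm ahead of it and the grasp point (between the pads) lies 6 mm ahead of it; x points along the fingers, z is the direction in which the jaws open and shut, and the axes are right-handed (so a half turn about x gives the same grasp; the last joint's range is limited). The gripper opens to 85 mm and grips with 20 to 120 N. Pads are 22 mm wide; open, the fingers measure 114 mm over their backs; the gripper's body (76 mm by 85 mm) begins 54 mm behind the grasp point. The pads swing forward as they close: fully open they stand 13 mm farther back than shut.
Start: joints at [-1.231, 0.469, -0.049, 1.532, 0.024, 1.141, -0.082], TCP at [0.243, 0.63, 0.256] pointing down, gripper open.
Joint ranges: [-2.59, 2.59], [-0.33, 1.99], [-1.39, 1.29], [0.1, 2.45], [-1.04, 4.18], [0.21, 1.99], [-2.66, 2.66]. Speed limits (rad/s): [2.57, 2.57, 3.14, 3.14, 3.14, 3.14, 3.14].

### API

Orientations are given as a 3x3 rotation matrix whose columns are the frame's x, y, z axes.
In Python, from rig import * gives the robot as it stands. Calls block until the motion is done:
- movep(position, orientation): joint-space move of the TCP to a pose.
- move_l(position, attitude=None, feed=0.15, until_force=None): straight line of the TCP; attitude=None keeps the orientation; feed is the mean speed in m/s. With until_force (N) it stops when the force on the tool has changed by that much, and returns True; else False.
- move_joints(angles): joint-space move.
- command_gripper(opening, newtons=None): finger opening in m; newtons is the grip in N (None keeps the last); returns when the fingers have stopped.
- sleep(seconds).
- inverse_kinematics(position, orientation): joint angles nearest the present ones, or None.
- sense(): the state.
- camera(name): name is "scene" or "top" or "wrist"; returns (picture, depth): 480x640x3 uint8, red, green, blue; 480x640 float32, m along the optical axis (not along the pixel's ray), 0 where there is no reading.
- camera_params(name): a dict with "K" (3x3 intrinsics, pixels), "position" and "rotation" of the camera in the world; the wrist camera has in their place "tool_from_camera" (4x4, takes a point from camera to tool coordinates, whose origin is the TCP and whose axes are the tool frame's). Camera axes: x right, y down, z forward; pixel columns grow to the right and rows downward; lengths in m; the calibration is good to about 2 mm. A picture is of the moment at which its call begins: read the wrist's pose just before it. camera_params takes no time and is no camera call.
A pose or a line that the arm cannot do raises Unreachable and nothing moves.
- finish_job(): hands the job in, once; it reports no verdict.
The state is a dict: "time_s": time; "joint_pos": joint angles; "qd": joint speeds; "joint_efforts": joint torques, N m; "position": TCP position; "tcp_rot": TCP orientation; "wrist_force": force on the tool from outside, world axes, zero at the start; "ft_torque": the same for the moment, N m; "finger_gap": finger opening in m.
Only numpy, scipy, OpenCV 4.12 (cv2) and the standard library are available. Lean on these libraries where they do the work, as an engineer would, in place of code of your own. Each camera call takes 0.05 s, during which the arm holds its last target. There are 200 camera calls.

### The job

Make up the two kits from the stock on the free front part of the bench (the similar pot and boats far back by the cables are not stock): the blue tray gets the amber bottle with the black cap, the white-lidded pot (each in one of the two wide wells) and the brass check weight in the narrow well; the orange tray gets the red-lidded pot in its wide well and the dropper bottle in its narrow well. Stand everything upright on the floor of its well and let go, without knocking anything over, and leave the weighing boats and the loose blue cap where they are.

Things in the scene. Friction and masses are not known exactly. Their poses are not given: they have to be found in the camera images.
- amber_bottle_mid (a point): Amber glass bottle with a black screw cap, 118 mm tall: body 58 mm across to 73 mm up, then shoulder and 31 mm cap. This point is on its axis half-way up, 59 mm above its foot; z up.
- white_pot_mid (a point): White sample pot with a white screw lid (green band on its side), 68 mm tall, body 52 mm across, lid 54 mm across over the top 15 mm. This point is on its axis half-way up, 34 mm above its foot; z up.
- weight_mid (a point): Brass balance check weight, 72 mm tall: a plain cylinder 38 mm across up to 50 mm, above it a neck and a knob 26 mm across; 0.2 to 0.33 kg. This point is on its axis half-way up, 36 mm above its foot; z up.
- red_pot_mid (a point): White sample pot with a red screw lid, 60 mm tall, at most 48 mm across at the lid. This point is on its axis half-way up, 30 mm above its foot; z up.
- dropper_mid (a point): Slim amber dropper bottle with white collar and black rubber bulb, 101 mm tall, body 36 mm across to 48 mm up, narrower above. This point is on its axis half-way up, 50.5 mm above its foot; z up.
- weigh_boats_mid (a point): Nested stack of square white weighing boats, 63 mm square, 28 mm high; belongs to no kit, stays where it is. This point is its centre, half-way up.
- blue_cap_mid (a point): Loose blue screw cap lying open side down, 35 mm across, 17 mm high; belongs to no kit, stays where it is. This point is its centre, half-way up.
- tray_blue: Blue kit tray, 96 x 248 mm (finger lips add 11 mm at each end). A fixed moulded tray, 18 mm high, its wells 12 mm deep (well floors 6 mm above the bench). Origin at the centre of its underside, on the bench; x across, y along its row of wells, z up. Three wells in a row, all at x = 0: two alike wide round wells, 74 mm across, centred at y = +75 mm and y = -11 mm, and a narrow round well, 52 mm across, centred at y = -86 mm, for the check weight.
- tray_orange: Orange kit tray, 96 x 160 mm (finger lips add 11 mm at each end). A fixed moulded tray, 18 mm high, its wells 12 mm deep (well floors 6 mm above the bench). Origin at the centre of its underside, on the bench; x across, y along its row of wells, z up. Two round wells, both at x = 0: a wide one 66 mm across centred at y = +36 mm (for the pot) and a narrow one 52 mm across centred at y = -40 mm (for the dropper bottle).

How it is judged:
At the end, for the whole second after the job is handed in: All five stand in their wells as asked: centres within 12 to 13 mm of the well centre along each tray axis, at most 4 mm above the well floor, upright within 7 degrees, released and at rest; weighing boats and loose blue cap within 25 mm of where they stood ((((x of amber_bottle_mid in the frame of tray_blue between -0.012 and 0.012 m and y of amber_bottle_mid in the frame of tray_blue between 0.063 and 0.087 m and z of amber_bottle_mid in the frame of tray_blue below 0.069 m) and (x of white_pot_mid in the frame of tray_blue between -0.013 and 0.013 m and y of white_pot_mid in the frame of tray_blue between -0.024 and 0.002 m and z of white_pot_mid in the frame of tray_blue below 0.044 m)) or ((x of amber_bottle_mid in the frame of tray_blue between -0.012 and 0.012 m and y of amber_bottle_mid in the frame of tray_blue between -0.023 and 0.001 m and z of amber_bottle_mid in the frame of tray_blue below 0.069 m) and (x of white_pot_mid in the frame of tray_blue between -0.013 and 0.013 m and y of white_pot_mid in the frame of tray_blue between 0.062 and 0.088 m and z of white_pot_mid in the frame of tray_blue below 0.044 m))) and x of weight_mid in the frame of tray_blue between -0.013 and 0.013 m and y of weight_mid in the frame of tray_blue between -0.099 and -0.073 m and z of weight_mid in the frame of tray_blue below 0.046 m and x of red_pot_mid in the frame of tray_orange between -0.013 and 0.013 m and y of red_pot_mid in the frame of tray_orange between 0.023 and 0.049 m and z of red_pot_mid in the frame of tray_orange below 0.04 m and x of dropper_mid in the frame of tray_orange between -0.013 and 0.013 m and y of dropper_mid in the frame of tray_orange between -0.053 and -0.027 m and z of dropper_mid in the frame of tray_orange below 0.0605 m and angle between each of amber_bottle_mid, white_pot_mid, weight_mid, red_pot_mid, dropper_mid's own z axis and vertical below 0.12 rad and linear speed of each of amber_bottle, white_pot, weight, red_pot, dropper below 0.02 m/s and contact force between each of amber_bottle, white_pot, weight, red_pot, dropper and the fingers below 0.1 N and not (distance of weigh_boats_mid from where it was at the start of the episode above 0.025 m) and not (distance of blue_cap_mid from where it was at the start of the episode above 0.025 m)); the robot touches nothing.
It fails at once if the stack of weighing boats is pushed aside (more than 25 mm) (distance of weigh_boats_mid from where it was at the start of the episode above 0.025 m).
It fails at once if the loose blue cap is pushed aside (more than 25 mm) (distance of blue_cap_mid from where it was at the start of the episode above 0.025 m).
It fails at once if one of the five kit things is knocked over (tilted beyond 45 degrees) (angle between any of amber_bottle_mid, white_pot_mid, weight_mid, red_pot_mid, dropper_mid's own z axis and vertical above 0.785 rad).
It also fails if it takes over 136 s, if anything falls off the work surface, if the arm or the gripper's body presses on something with over 40 N, if the wrist force passes 120 N, or if a joint passes its speed limit or range.

## Working session

There is one attempt and no reset: what is moved stays moved. The work goes in short steps, each a Python script; the robot and the scene stay as the last script left them, time stands still between calls to the robot, and variables do not carry over. Pictures are saved under pics/ and viewed, about 12 in all and at most 16, crops included, and the job is handed in when it is done.

```bash
ls; mkdir -p pics
python3 - <<'E'
from rig import *
import cv2, numpy as np
for n in("top","scene"):
    p,d=camera(n); cv2.imwrite(f"pics/{n}0.png",p[...,::-1]); np.save(f"{n}_d.npy",d)
    c=camera_params(n); print(n,c)
print(sense())
E
```

```text
pics
top {'K': array([[464.13742157,   0.        , 322.57288222],
       [  0.        , 464.13742157, 244.54238599],
       [  0.        ,   0.        ,   1.        ]]), 'position': array([ 0.45671664, -0.02789185,  1.13978244]), 'rotation': array([[-0.01659719, -0.99580326,  0.09000227],
       [-0.99983628,  0.01717819,  0.0056846 ],
       [-0.00720682, -0.08989318, -0.99592534]])}
scene {'K': array([[599.33924221,   0.        , 323.50544223],
       [  0.        , 599.33924221, 243.25816527],
       [  0.        ,   0.        ,   1.        ]]), 'position': array([ 0.07008578, -1.05248207,  0.84824457]), 'rotation': array([[ 0.89332775, -0.26119831,  0.36570614],
       [-0.44922337, -0.49581736,  0.74321162],
       [-0.01280216, -0.8282153 , -0.56026379]])}
{'time_s': 0.1, 'joint_pos': array([-1.23090676,  0.46937143, -0.04857512,  1.53358995,  0.02411512,
        1.14098599, -0.08228006]), 'qd': array([-0.0014816 , -0.00322008,  0.00106058, -0.00282879,  0.00081833,
        0.00076049,  0.00083731]), 'joint_efforts': array([ 4.01588468e-04, -5.11516535e+01, -4.71642811e-02, -2.38392359e+01,
        1.07687802e-02,  4.41193522e-03, -2.50557923e-05]), 'position': array([0.24315441, 0.62916459, 0.25535252]), 'tcp_rot': array([[-5.58337907e-04, -9.32778065e-01,  3.60450787e-01],
       [-1.67828014e-03,  3.60451210e-01,  9.32776559e-01],
       [-9.99998436e-01, -8.41328859e-05, -1.76671648e-03]]), 'wrist_force': array([-0.21555199, -0.59854818,  1.04346769]), 'ft_torque': array([ 0.0113433 ,  0.02877553, -0.00084487]), 'finger_gap': 0.08533195501997955}
```

View pics/top0.png

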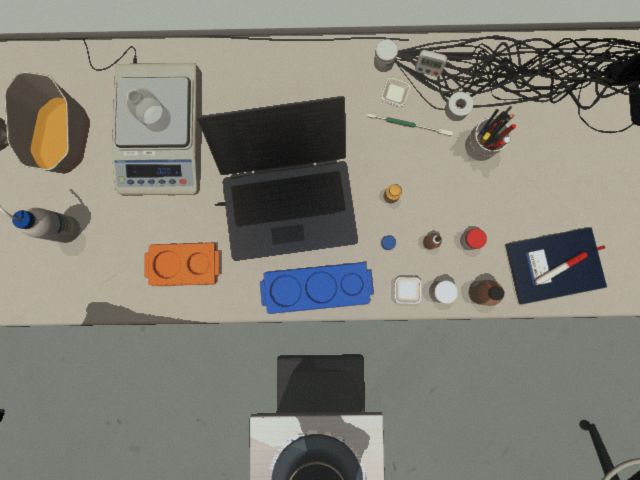

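View pics/scene0.png

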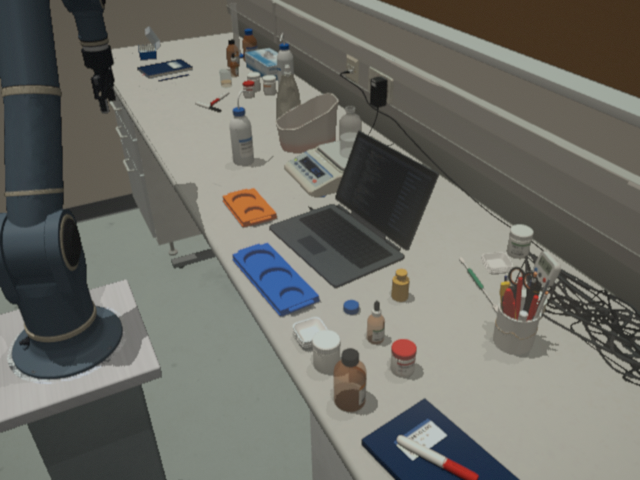

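The top view shows the stock:

| Item | Pixel |
|---|---|
| amber bottle | (487,291) |
| white pot | (445,291) |
| boats | (408,290) |
| blue cap | (389,242) |
| dropper | (432,240) |
| red pot | (475,238) |
| weight | (393,192) |

The blue tray's wells are at (286,290), (321,286) and (353,283), and the orange tray's at (166,265) and (201,263). The scene view agrees with this.

```bash
cat > h.py <<'E'
import numpy as np, cv2
def cloud(d,c):
    K=c["K"]; v,u=np.mgrid[:480,:640]
    P=np.stack([(u-K[0,2])/K[0,0]*d,(v-K[1,2])/K[1,1]*d,d],-1)
    return P@c["rotation"].T+c["position"]
E
python3 - <<'E'
from rig import *; from h import *
np.set_printoptions(precision=4,suppress=True)
p=cv2.imread("pics/top0.png"); d=np.load("top_d.npy"); W=cloud(d,camera_params("top"))
hsv=cv2.cvtColor(p,cv2.COLOR_BGR2HSV)
print("bench z",np.median(W[300:315,400:600,2]), "front edge x",W[315:318,450,0])
for n,(u,v),top in[("amber",(487,291),.118),("white",(445,291),.068),("boats",(408,290),.028),("cap",(389,242),.017),("drop",(432,240),.101),("red",(475,238),.06),("weight",(393,192),.072)]:
    r=W[v-22:v+22,u-22:u+22].reshape(-1,3); ok=r[:,2]>top-.010; q=r[ok]
    print(n,"n",ok.sum(),"zmax",r[:,2].max(),"ctr",(q.min(0)+q.max(0))/2,"ext",np.ptp(q,axis=0))
for n,lo,hi,box in[("blue",(100,120,60),(125,255,255),(250,380,255,320)),("orange",(5,120,100),(20,255,255),(135,230,230,295))]:
    m=np.zeros((480,640),bool);a=box;m[a[2]:a[3],a[0]:a[1]]=1
    m&=(cv2.inRange(hsv,lo,hi)>0)
    q=W[m&(W[...,2]>.014)&(W[...,2]<.024)]; print(n,len(q),cv2.minAreaRect((q[:,:2]*1000).astype(np.float32)), np.median(q[:,2]))
L=W[90:265,195:360].reshape(-1,3);print("laptop zmax",L[:,2].max(),"front x", L[L[:,2]>.01][:,0].min())
S=W[60:200,100:200].reshape(-1,3);print("balance zmax",S[:,2].max()); S=W[60:250,0:90].reshape(-1,3);print("left zmax",S[:,2].max())
E
```

```text
bench z 0.0008497906255977572 front edge x [0.3827 0.3802 0.3779]
amber n 177 zmax 1.139782441814738 ctr [ 0.4399 -0.2213  0.624 ] ext [0.0336 0.3869 1.0315]
white n 452 zmax 1.139782441814738 ctr [ 0.4406 -0.1785  0.599 ] ext [0.0527 0.3011 1.0817]
boats n 366 zmax 1.139782441814738 ctr [ 0.4452 -0.1405  0.5789] ext [0.0624 0.2253 1.1217]
cap n 181 zmax 1.139782441814738 ctr [ 0.5204 -0.1259  0.5734] ext [0.1274 0.1961 1.1327]
drop n 35 zmax 1.139782441814738 ctr [ 0.5115 -0.1577  0.6157] ext [0.1095 0.2596 1.0482]
red n 349 zmax 1.139782441814738 ctr [ 0.5208 -0.2159  0.595 ] ext [0.1282 0.3761 1.0896]
weight n 107 zmax 1.139782441814738 ctr [ 0.5735 -0.1167  0.6019] ext [0.2336 0.1777 1.0758]
blue 2435 ((454.749755859375, -4.471893310546875), (96.02296447753906, 267.9064636230469), 4.740035533905029) 0.018806860826794614
orange 1867 ((518.044921875, 322.5580749511719), (96.30508422851562, 182.01931762695312), 0.8698817491531372) 0.019061586576474276
laptop zmax 1.139782441814738 front x 0.4567166403523624
balance zmax 1.139782441814738
left zmax 1.139782441814738
```

Run:
```python
import cv2
p=cv2.imread("pics/scene0.png")[250:420,220:440]
cv2.imwrite("pics/crop1.png",cv2.resize(p,None,fx=3.5,fy=3.5,interpolation=cv2.INTER_CUBIC))
```

```text
(no output)
```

View pics/crop1.png

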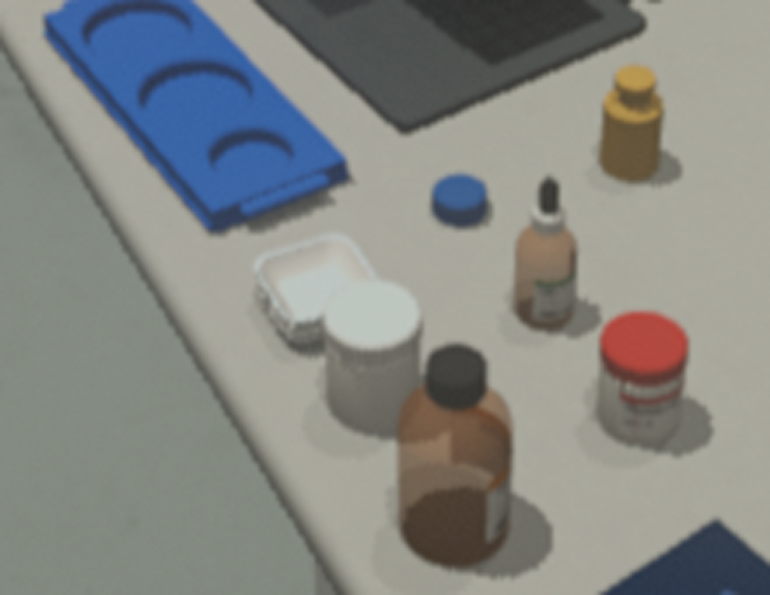

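Run:
```python
from rig import *; from h import *
np.set_printoptions(precision=4,suppress=True)
p=cv2.imread("pics/top0.png"); d=np.load("top_d.npy"); W=cloud(d,camera_params("top")); W[d<=0]=np.nan
for n,(u,v),top,band in[("amber",(487,291),.118,.012),("white",(445,291),.068,.012),("boats",(408,290),.028,.01),("cap",(389,242),.017,.007),("drop",(432,240),.101,.05),("red",(475,238),.06,.012),("weight",(393,192),.072,.012)]:
    r=W[v-22:v+22,u-22:u+22].reshape(-1,3); ok=(r[:,2]>top-band)&(r[:,2]<top+.01); q=r[ok]
    lo,hi=np.percentile(q,[3,97],axis=0)
    print(n,"n",ok.sum(),"zmed",np.median(q[:,2]),"ctr",(lo+hi)/2,"mean",q.mean(0),"ext",hi-lo,"R",np.hypot(*((lo+hi)/2)[:2]))
for n,b in[("laptop",(90,265,195,360)),("balance",(60,200,100,200)),("left",(60,250,0,90))]:
    L=W[b[0]:b[1],b[2]:b[3]].reshape(-1,3);L=L[L[:,2]>.012]
    print(n,"lo",np.nanpercentile(L,.5,axis=0),"hi",np.nanpercentile(L,99.5,axis=0))
    
L=W[90:265,195:360].reshape(-1,3);L=L[(L[:,2]>.04)];print("screen minx",np.nanpercentile(L,1,axis=0))
# wells: low points (z~6mm) inside the trays
m=(W[...,2]<.011)&(W[...,2]>.0035)
from math import *
for c,y0,r in[((286,290),0,.037),((321,286),0,.037),((353,283),0,.026),((166,265),0,.033),((201,263),0,.026)]:
    u,v=c;q=W[v-25:v+25,u-25:u+25][m[v-25:v+25,u-25:u+25]];ctr=W[v,u]
    q=q[np.hypot(*(q-ctr)[:,:2].T)<r+.004];lo,hi=np.percentile(q,[2,98],axis=0);print(c,len(q),ctr,(lo+hi)/2,hi-lo)
from rig import inverse_kinematics
def R(a): 
    z=np.array([cos(a),sin(a),0]);x=np.array([0,0,-1.]);return np.stack([x,np.cross(z,x),z],1)
for P in[(.44,-.41,.113),(.44,-.31,.3),(.7,-.2,.046),(.52,.36,.1),(.45,0,.2)]:
  for a in (0,pi): print(P,a,inverse_kinematics(np.array(P),R(a)))
```

```text
amber n 174 zmed 0.11823322671507042 ctr [ 0.4363 -0.4003  0.115 ] mean [ 0.4368 -0.3991  0.1175] ext [0.0262 0.0273 0.0134] R 0.5921492106846676
white n 445 zmed 0.06830503108893393 ctr [ 0.4396 -0.3016  0.0676] mean [ 0.4401 -0.3013  0.0682] ext [0.0457 0.0477 0.0101] R 0.5331446054109866
boats n 350 zmed 0.024288586776715637 ctr [ 0.4451 -0.2214  0.024 ] mean [ 0.4454 -0.223   0.024 ] ext [0.0615 0.0604 0.0114] R 0.49717097824737466
cap n 160 zmed 0.017397661706063827 ctr [ 0.5615 -0.1808  0.0171] mean [ 0.5611 -0.181   0.0175] ext [0.0291 0.0296 0.0082] R 0.5898413162737753
drop n 177 zmed 0.0626046294589564 ctr [ 0.5606 -0.283   0.0764] mean [ 0.5596 -0.28    0.068 ] ext [0.0289 0.0289 0.0475] R 0.6279849206018745
red n 344 zmed 0.06040878591327048 ctr [ 0.5625 -0.3795  0.0583] mean [ 0.5627 -0.3788  0.0601] ext [0.0401 0.0419 0.0117] R 0.67850212445571
weight n 99 zmed 0.071576749180575 ctr [ 0.6781 -0.1917  0.0706] mean [ 0.6781 -0.1914  0.0712] ext [0.0222 0.0218 0.0092] R 0.7047149849040801
laptop lo [ 0.5288 -0.0963  0.0125] hi [0.9068 0.2808 0.2115]
balance lo [0.688  0.27
[... 727 characters left out ...]
.0232 -1.7085]
(0.44, -0.31, 0.3) 0 [-0.4166  0.4222  1.284   1.8472 -0.4349  1.202   1.0074]
(0.44, -0.31, 0.3) 3.141592653589793 [-0.3379  0.3396  1.1236  1.8449 -0.3329  1.166  -2.244 ]
(0.7, -0.2, 0.046) 0 [-0.1064  0.8174  0.5231  1.5724 -0.49    0.8855  0.595 ]
(0.7, -0.2, 0.046) 3.141592653589793 [-0.3872  1.0683  1.1006  1.5901 -1.0256  1.1525 -2.1801]
(0.52, 0.36, 0.1) 0 [-0.8488  0.5727  0.2452  1.789  -0.184   0.8022 -0.5128]
(0.52, 0.36, 0.1) 3.141592653589793 [-0.4104  0.5944 -0.3653  1.7607  0.2728  0.8366  2.239 ]
(0.45, 0, 0.2) 0 [-0.5963  0.1768  0.5702  2.1339 -0.1253  0.8624  0.0486]
(0.45, 0, 0.2) 3.141592653589793 [ 0.8729  0.3813 -1.1622  2.0637  0.4285  0.965   2.6257]
```

```bash
cat >> h.py <<'E'
from rig import *
from math import sin,cos,pi,radians
def R(a):
    z=np.array([cos(a),sin(a),0]);x=np.array([0,0,-1.]);return np.stack([x,np.cross(z,x),z],1)
def wrist_cloud():
    s=sense(); p,d=camera("wrist"); c=camera_params("wrist"); T=np.asarray(c["tool_from_camera"])
    c2=dict(K=c["K"],rotation=s["tcp_rot"]@T[:3,:3],position=s["tcp_rot"]@T[:3,3]+s["position"])
    W=cloud(d,c2); W[d<=0]=np.nan; return p[...,::-1],W
def centre(W,xy,top,band=.012,r=.05):
    """centre of the near-top surface around xy"""
    q=W.reshape(-1,3); q=q[(np.hypot(q[:,0]-xy[0],q[:,1]-xy[1])<r)&(q[:,2]>top-band)&(q[:,2]<top+.01)]
    lo,hi=np.percentile(q,[2,98],axis=0); return (lo+hi)/2,hi-lo,len(q)
# name: xy from top camera, height, grasp height, grip width
OBJ=dict(amber=((.4365,-.400),.118,.107,.031),white=((.4397,-.3015),.068,.056,.054),weight=((.678,-.1915),.072,.038,.038),
 red=((.5625,-.379),.060,.046,.048),dropper=((.560,-.281),.101,.075,.020))
def well(t,y):
    (cx,cy),a={"blue":((.4548,-.0045),radians(4.74)),"orange":((.518,.3225),radians(.87))}[t]
    return (cx-y*sin(a),cy+y*cos(a)),a
def pick(n,xy,N=40,hover=.14):
    _,h,g,w=OBJ[n]; z=g+.006
    command_gripper(.085); movep(np.array([*xy,z+hover]),R(0)); move_l(np.array([*xy,z+.0]),feed=.12)
    command_gripper(max(w-.02,0),N); gap=sense()["finger_gap"]
    move_l(np.array([*xy,z+hover]),feed=.2); s=sense()
    print(n,"gap",gap,"after lift",s["finger_gap"],"F",s["wrist_force"],"t",s["time_s"])
def place(n,t,y,hover=.14):
    _,h,g,w=OBJ[n]; z=g+.006+.006; xy,a=well(t,y)
    movep(np.array([*xy,z+hover]),R(a)); move_l(np.array([*xy,z+.012]),feed=.15)
    hit=move_l(np.array([*xy,z-.003]),feed=.03,until_force=5); zz=sense()["position"][2]
    command_gripper(min(w+.026,.085)); move_l(np.array([*xy,z+hover]),feed=.2)
    print(n,"placed hit",hit,"z err",zz-z,"t",sense()["time_s"])
E
python3 - <<'E'
from h import *
np.set_printoptions(precision=4,suppress=True)
movep(np.array([.18,.47,.38]),sense()["tcp_rot"]); q=sense()["joint_pos"].copy(); print(q,sense()["time_s"])
q[0]=.55; q[2]=q[4]=0; move_joints(q); s=sense(); print(s["position"],s["tcp_rot"][:,2],s["time_s"])
movep(np.array([.48,-.34,.30]),R(0)); print(sense()["joint_pos"],sense()["time_s"])
p,W=wrist_cloud(); cv2.imwrite("pics/wrist1.png",p)
for n,(xy,h,*_) in OBJ.items():
    try: print(n,*centre(W,xy,h))
    except Exception as e: print(n,e)
E
```

```text
[-1.2285  0.1003 -0.066   1.75    0.0068  1.2937 -0.094 ] 0.9583
[ 0.4078 -0.2982  0.3793] [ 0.8009 -0.5988 -0.0025] 3.7833
[ 0.5725  0.2925 -0.0363  1.6907  0.0114  1.159   0.5322] 4.4333
amber [ 0.4346 -0.4011  0.1131] [0.0274 0.0275 0.0117] 1165
white [ 0.4379 -0.303   0.0675] [0.0478 0.0475 0.0037] 3043
weight [ 0.6747 -0.1933  0.0677] [0.0233 0.023  0.0087] 1085
red [ 0.5598 -0.3798  0.0555] [0.0426 0.043  0.0107] 2040
dropper [ 0.5578 -0.284   0.0957] [0.0109 0.0107 0.01  ] 204
```

View pics/wrist1.png

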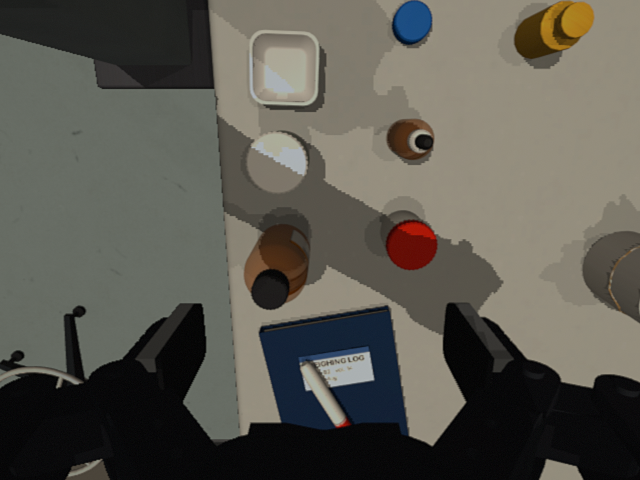

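The wrist view shows all five items plus the boats and cap, all upright. Its positions agree with the top camera to 3 mm, so I'll use the mean of the two and start with the amber bottle and white pot.

Run:
```python
from h import *
np.set_printoptions(precision=4,suppress=True)
pick("amber",(.4356,-.4005)); place("amber","blue",.075)
p,d=camera("scene"); cv2.imwrite("pics/s1.png",p[120:420,180:480,::-1].repeat(2,0).repeat(2,1))
```

```text
amber gap 0.036794861561924075 after lift 0.029020098066591837 F [-0.2997  0.3781 -2.9741] t 7.8333
amber placed hit True z err 0.01487667122208304 t 11.925
```

View pics/s1.png

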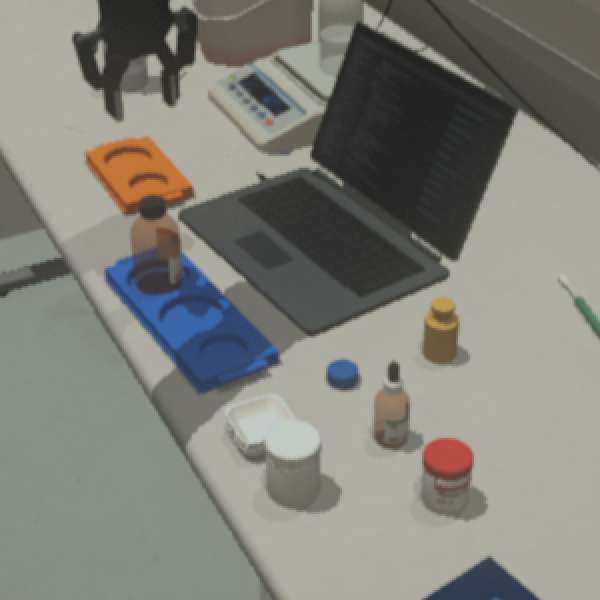

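The amber bottle looks upright in the far well, but the force stop triggered 15 mm high, before the foot could have touched. I'll measure where the bottle stands before going on.

Run:
```python
from h import *
np.set_printoptions(precision=4,suppress=True)
print(sense()["position"],sense()["wrist_force"],sense()["finger_gap"])
movep(np.array([.50,.03,.32]),R(radians(4.74)))
p,W=wrist_cloud(); cv2.imwrite("pics/w2.png",p)
(x,y),a=well("blue",.075)
c,e,n=centre(W,(x,y),.124,.01); print("target",x,y,"cap",c,e,n, "zmed",)
t,d=camera("top"); V=cloud(d,camera_params("top")); V[d<=0]=np.nan
print("top",centre(V,(x,y),.124,.01))
```

```text
[0.4476 0.0699 0.2576] [-0.6578  0.3465 -0.2242] 0.056957949655075335
target 0.4486024295430343 0.07024349550583613 cap [0.4467 0.07   0.1214] [0.0274 0.0271 0.0076] 1277 zmedTraceback (most recent call last):
  File "<stdin>", line 9, in <module>
  File "h.py", line 17, in centre
    lo,hi=np.percentile(q,[2,98],axis=0); return (lo+hi)/2,hi-lo,len(q)
          ~~~~~~~~~~~~~^^^^^^^^^^^^^^^^^
    return _quantile_unchecked(
        a, q, axis, out, overwrite_input, method, keepdims, weights)
    return _ureduce(a,
                    func=_quantile_ureduce_func,
    ...<5 lines>...
                    overwrite_input=overwrite_input,
                    method=method)
    r = func(a, **kwargs)
    result = _quantile(arr,
                       quantiles=q,
    ...<2 lines>...
                       out=out,
                       weights=wgt)
    slices_having_nans = np.isnan(arr[-1, ...])
                                  ~~~^^^^^^^^^
IndexError: index -1 is out of bounds for axis 0 with size 0
```

View pics/w2.png

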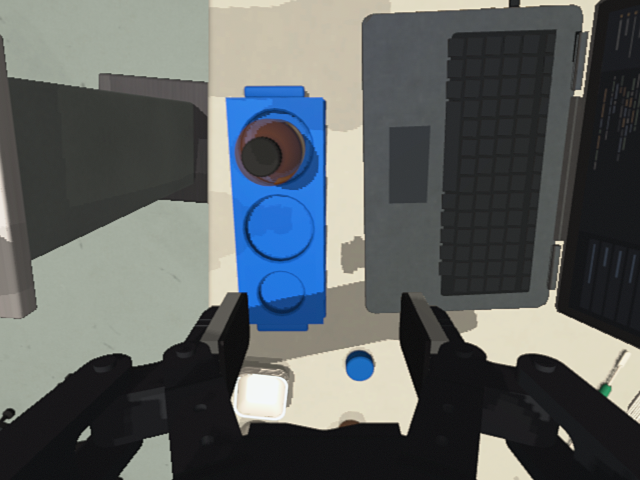

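The amber bottle stands in the upper wide well at pixel (270,150) with its cap top near 124 mm, so it is on the well floor and within about 3 mm of centre. It slipped about 15 mm in the grip because the lift began before the fingers had settled. I'll add a settling wait after closing, and grip the dropper higher, on its collar.

```bash
sed -i 's/command_gripper(max(w-.02,0),N); gap/command_gripper(max(w-.02,0),N); sleep(.6); gap/; s/dropper=((.560,-.281),.101,.075/dropper=((.560,-.281),.101,.084/; s/move_l(np.array(\[\*xy,z+.012\]),feed=.15)/&; sleep(.2)/' h.py
python3 - <<'E'
from h import *
np.set_printoptions(precision=4,suppress=True)
pick("white",(.4388,-.3022)); place("white","blue",-.011)
movep(np.array([.50,-.05,.32]),R(radians(4.74)))
p,W=wrist_cloud(); cv2.imwrite("pics/w3.png",p)
xy,a=well("blue",-.011); print(xy,centre(W,xy,.074,.01)); xy,a=well("blue",.075); print(xy,centre(W,xy,.124,.01,.03)); print("boats",centre(W,(.4452,-.222),.028,.01))
E
```

```text
white gap 0.05291252871030957 after lift 0.052632902445933806 F [-0.4901  0.3729 -1.8553] t 17.4333
white placed hit True z err 4.3307560675956425e-05 t 21.4
(0.45570897700035495, -0.015462379340855967) (array([ 0.4543, -0.0162,  0.0735]), array([0.0475, 0.0475, 0.0038]), 2831)
(0.4486024295430343, 0.07024349550583613) (array([0.4465, 0.069 , 0.1214]), array([0.0274, 0.0273, 0.0081]), 1599)
boats (array([ 0.4424, -0.222 ,  0.0228]), array([0.0607, 0.0617, 0.009 ]), 1311)
```

View pics/w3.png

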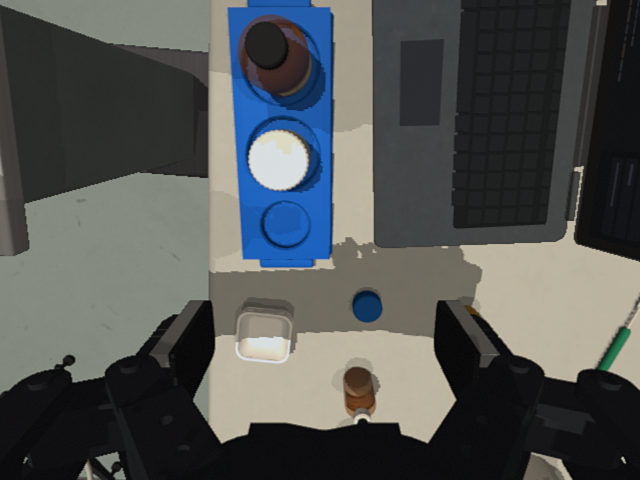

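The white pot at (280,160) sits squarely in the middle well at the right height. The boats at (265,337) and cap at (367,306) haven't moved. Next is the weight, then the red pot.

Run:
```python
from h import *
np.set_printoptions(precision=4,suppress=True)
pick("weight",(.6765,-.1924),60); place("weight","blue",-.086)
pick("red",(.561,-.3793)); place("red","orange",.036)
movep(np.array([.53,.26,.32]),R(radians(.87)))
p,W=wrist_cloud(); cv2.imwrite("pics/w4.png",p)
xy,a=well("orange",.036); print("red",xy,centre(W,xy,.066,.01))
```

```text
weight gap 0.03661014872315094 after lift 0.03631625971819577 F [-0.4055 -0.0791 -2.4517] t 26.55
weight placed hit True z err 0.0005940185794185079 t 30.35
red gap 0.046506138548754246 after lift 0.04658599391934709 F [-0.6246  0.6755  0.3993] t 35.075
red placed hit True z err 9.951904229413278e-05 t 40.5583
red (0.5174533838839244, 0.358495849911089) (array([0.5166, 0.3568, 0.0656]), array([0.0419, 0.0417, 0.0036]), 2422)
```

View pics/w4.png

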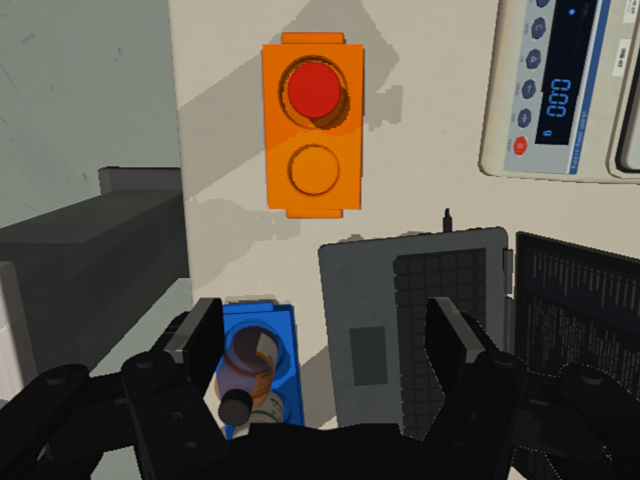

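The red pot at (315,90) is seated in the wide orange well. Next is the dropper, with a close measurement first.

Run:
```python
from h import *
np.set_printoptions(precision=4,suppress=True)
movep(np.array([.55,-.30,.26]),R(0))
p,W=wrist_cloud(); cv2.imwrite("pics/w5.png",p)
xy=(.5588,-.283); c,e,n=centre(W,xy,.101,.01,.03); print(c,e,n)
q=W.reshape(-1,3);q=q[np.hypot(q[:,0]-c[0],q[:,1]-c[1])<.025];r=np.hypot(q[:,0]-c[0],q[:,1]-c[1])
for z in np.arange(.03,.105,.005):
    m=(q[:,2]>z)&(q[:,2]<=z+.005); print(round(z,3),m.sum(),np.percentile(r[m],95) if m.sum() else 0)
```

```text
[ 0.5581 -0.2841  0.0967] [0.0107 0.0106 0.0084] 219
0.03 24 0.01792114409656856
0.035 21 0.017877986046464192
0.04 29 0.017863243196757746
0.045 56 0.01785516268089081
0.05 278 0.01748133350966192
0.055 403 0.015730768442259343
0.06 244 0.012575057842834577
0.065 14 0.009701854140905625
0.07 26 0.009340293681577553
0.075 222 0.009283752882554322
0.08 17 0.005862839663722082
0.085 17 0.005794039964419484
0.09 65 0.005972016096220238
0.095 126 0.00521124059012532
0.1 34 0.0030566374515788954
```

View pics/w5.png

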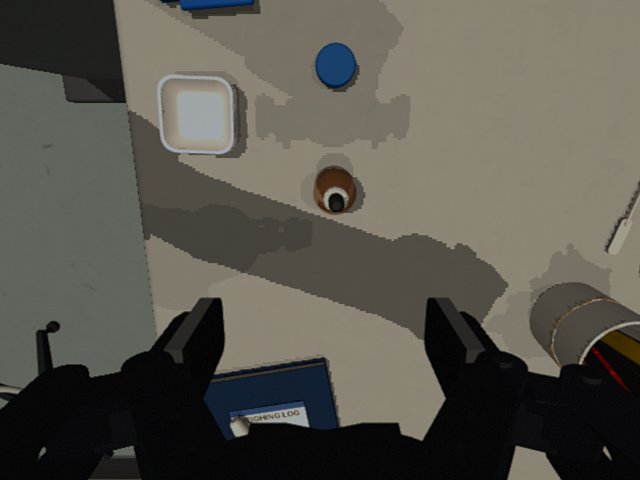

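The dropper stands at (335,195). Its collar spans about 65 to 79 mm and measures 18.6 mm across, so the planned fingertip height of 65 mm fits.

Run:
```python
from h import *
np.set_printoptions(precision=4,suppress=True)
pick("dropper",(.5585,-.2838),40); place("dropper","orange",-.040)
movep(np.array([.50,.15,.40]),R(radians(.87)))
p,W=wrist_cloud(); cv2.imwrite("pics/w6.png",p)
for t,y,h in(("orange",-.04,.107),("orange",.036,.066),("blue",.075,.124),("blue",-.011,.074),("blue",-.086,.078)):
    xy,a=well(t,y)
    try: print(t,y,np.array(xy),*centre(W,xy,h,.01,.03))
    except Exception as e: print(t,y,"not seen")
```

```text
dropper gap 0.017235307635910097 after lift 0.016884065515627933 F [-0.088   0.1339 -0.9255] t 47.3
dropper placed hit True z err 0.00016198883845522372 t 52.2167
orange -0.04 [0.5186 0.2825] [0.5181 0.2817 0.1024] [0.0113 0.0105 0.0092] 142
orange 0.036 [0.5175 0.3585] [0.5168 0.3358 0.0617] [0.027  0.0054 0.0111] 165
blue 0.075 [0.4486 0.0702] [0.4466 0.0707 0.1205] [0.0278 0.0275 0.0094] 689
blue -0.011 [ 0.4557 -0.0155] [ 0.4546 -0.0149  0.0706] [0.0478 0.0487 0.0094] 1453
blue -0.086 [ 0.4619 -0.0902] [ 0.461  -0.089   0.0737] [0.0229 0.0235 0.0086] 331
```

View pics/w6.png

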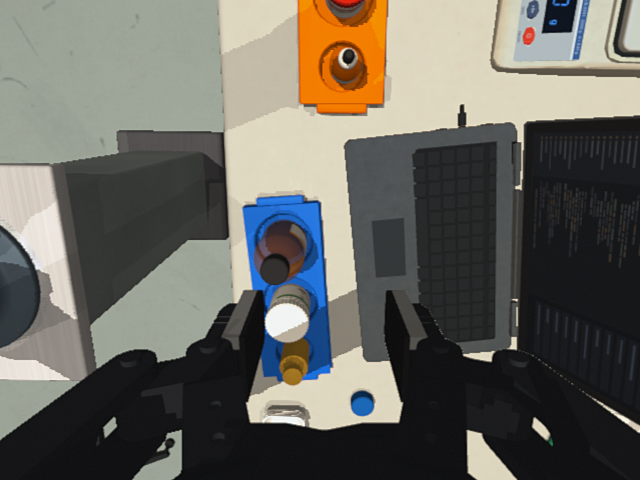

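All five are seated: the red pot and dropper in the orange tray, and the amber bottle, white pot and weight in the blue tray. The boats and cap haven't moved, and the arm is clear at 0.40 m, so I'm handing in.

Run:
```python
from rig import *
sleep(.5); finish_job(); print(sense()["time_s"])
```

```text
the job is handed in; nothing more can be done
the job is handed in; nothing more can be done
```

Both kits are made up and the job was handed in at about 53 s of the 136 s allowed; the hand-in gives no verdict.

- **Blue tray:** the amber bottle is in the +75 mm wide well, the white pot in the -11 mm wide well, and the brass weight in the narrow well.
- **Orange tray:** the red pot is in the wide well and the dropper in the narrow well.
- **Position checks:** in the wrist-camera measurements, the tops of all five were within about 2–3 mm of their well centres, and the heights matched standing on the well floor. For the red pot this was measured just after it was placed, because the last view caught only its edge.
- **Upright and released:** everything looked upright in the pictures. The gripper was open and 0.40 m up, clear of everything, at hand-in.
- **Boats and cap:** the boats measured within 3 mm of their first position, which is camera error. The cap was only checked by eye, and it looked unmoved.

**Amber bottle slip:** it slipped about 15 mm in the grip because I lifted before the fingers had settled. As a result it touched the well floor earlier than planned. It ended upright on the floor and about 2 mm off centre, and after I added a short wait, the other four touched down within 0.6 mm of the expected height.

The top camera and wrist camera differed by up to 3 mm, so I picked at the average of the two.

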